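# Fasten the grille of a filter box with its four push rivets

### The job

The filter in the small exhaust filter box has been changed and its grille put back; fasten it by pressing the four white push rivets home with the fingertips, one at a time and crosswise so that the grille seats evenly: first the rivet at the grille's clipped corner, then the one diagonally across from it, then the remaining one at the end with the hose spigot, and last the one left over. Press each gently, just until its head sits down on its collar. Do not lift, tip or shift the box, and leave everything else on the bench where it lies.

Things in the scene. Friction and masses are not known exactly. Their poses are not given: they have to be found in the camera images.
- filter_box: grey sheet-metal filter box, 204 x 154 x 65 mm with the dark slotted grille on top, 1.9 kg, loose on rubber feet, at any yaw. Origin: centre of its underside; z up; +x along its long side towards the end with the hose spigot (43 mm pipe stub, 36 mm long). The grille's (-x, +y) corner is clipped at 45 degrees, the other three are square. One white push rivet near each corner.
- head_clipped (a point): centre of the top of a white push-rivet head (16 mm across, 4 mm thick, slightly domed), at the clipped corner of the grille, at x -70, y +48 mm in the box frame. It sinks with the rivet: fully home it is 72 mm above the bench, at first up to 80 mm.
- rivet_clipped (a joint): how far the rivet at head_clipped is pressed in, m, straight down into the box: 0 fully out, 0.008 fully home with its head down on its black collar (23 mm across, 3 mm high); starts between 0 and 0.002. Held by friction: it moves under about 4 N, stays where it is left and stops hard when home.
- head_across (a point): centre of the top of a white push-rivet head (16 mm across, 4 mm thick, slightly domed), diagonally across from the clipped corner, at the spigot end, at x +70, y -48 mm in the box frame. It sinks with the rivet: fully home it is 72 mm above the bench, at first up to 80 mm.
- rivet_across (a joint): how far the rivet at head_across is pressed in, m, straight down into the box: 0 fully out, 0.008 fully home with its head down on its black collar (23 mm across, 3 mm high); starts between 0 and 0.002. Held by friction: it moves under about 4 N, stays where it is left and stops hard when home.
- head_spigot (a point): centre of the top of a white push-rivet head (16 mm across, 4 mm thick, slightly domed), the other one at the spigot end, at x +70, y +48 mm in the box frame. It sinks with the rivet: fully home it is 72 mm above the bench, at first up to 80 mm.
- rivet_spigot (a joint): how far the rivet at head_spigot is pressed in, m, straight down into the box: 0 fully out, 0.008 fully home with its head down on its black collar (23 mm across, 3 mm high); starts between 0 and 0.002. Held by friction: it moves under about 4 N, stays where it is left and stops hard when home.
- head_plain (a point): centre of the top of a white push-rivet head (16 mm across, 4 mm thick, slightly domed), the other one at the end away from the spigot, at x -70, y -48 mm in the box frame. It sinks with the rivet: fully home it is 72 mm above the bench, at first up to 80 mm.
- rivet_plain (a joint): how far the rivet at head_plain is pressed in, m, straight down into the box: 0 fully out, 0.008 fully home with its head down on its black collar (23 mm across, 3 mm high); starts between 0 and 0.002. Held by friction: it moves under about 4 N, stays where it is left and stops hard when home.
- marker_1: white felt marker with a blue cap, lying close beside the box, 135 x 17 x 16 mm, loose; bystander, origin in the middle of its underside.
- tape_roll_3: small black tape roll, close beside the box, 50 mm across, 19 mm high, loose; bystander, origin in the middle of its underside.
- brush_1: paint brush with a red-brown handle, 240 x 50 x 13 mm, loose; bystander, origin in the middle of its underside.
- spreader_yellow: flat yellow filler spreader, 99 x 82 x 10 mm, loose; bystander, origin in the middle of its underside.
- sanding_block: blue sanding block, 110 x 65 x 24 mm, loose; bystander, origin in the middle of its underside.
- glaze_tube: red-and-white tube, 176 x 50 x 34 mm, loose; bystander, origin in the middle of its underside.
- scale_display (a point): middle of the display of the mixing scale that stands fixed behind and to the right of the box: an obstacle to the arm, about 230 mm wide (y), 130 mm deep (x), from 0.32 to 0.45 m above the bench, on a column; its round pan reaches 140 mm around a point 100 mm nearer the robot and 120 mm further left, 72 mm high.
- box_top (a point): centre of the grille's top face, 65 mm above the box's origin.
- spigot_mouth (a point): centre of the spigot's open end: x +138, y 0, z +31 mm in the box frame.
- clipped_corner (a point): middle of the 45-degree edge (legs 36 mm) where the grille's corner is cut off and bare light metal shows beneath: x -81, y +56, z +65 mm in the box frame.

How it is judged:
By the outcome, as a careful person would: the job done as asked, in the order asked, and still so for the second after the job is handed in, with the robot touching nothing.
It also fails if it takes over 58 s, if anything falls off the work surface, if the arm or the gripper's body presses on something with over 40 N, if the wrist force passes 120 N, or if a joint passes its speed limit or range.

### The arm

A 6-joint arm with a two-finger parallel gripper is mounted at the origin on a cart in front of the work surface, level with it; the furniture and walls round the work are solid. World frame = base frame: x ahead of the robot, y to its left, z up, the work surface at z = 0. Lengths are in m, angles in rad, forces in N, time in s.
With the tool pointing down it reaches from about 0.4 to 0.825 m from the base axis. Payload 7 kg.
Tool frame: the origin (TCP) lies at the very end of the fingers, on their centre line; the grasp point (between the pads) lies 19 mm behind it; z points along the fingers, y is the line along which they close (so a half turn about z gives the same grasp; the last joint's range is limited). The gripper opens to 88 mm and grips with 3 to 60 N. Pads are 19 mm wide; open, the fingers measure 130 mm over their backs; the gripper's body (78 mm by 193 mm) begins 47 mm behind the grasp point.
Start: joints at [-0.86, 0.359, 0.012, 0, -1.224, -0.288], TCP at [0.277, -0.616, 0.227] pointing down, gripper open.
Joint ranges: [-3.07, 3.07], [-1.43, 2.12], [-1.02, 1.25], [-3.03, 1.67], [-3.05, -0], [-3.03, 3.03]. Speed limits (rad/s): [2.39, 2.39, 3.01, 3.14, 3.14, 3.14].

### API

Orientations are given as [roll, pitch, yaw] about the fixed x, y, z axes, in that order (R = Rz(yaw) Ry(pitch) Rx(roll)).
In Python, from station import arm, grab_frame gives the robot as it stands.
- The arm moves only by the tool jog_arm, never from a script. Its argument "deltas" is a list that holds one entry, the list of rows, each a list of 4 numbers: the shift along the tool's x, y, z in units of 60 mm (1.0 is 60 mm), then the turn about the tool's z in units of 5 degrees (1.0 is 5 degrees). A call has 1 to 8 rows; each row is the pose to reach, as a shift and turn from the pose commanded when the call began, along the tool's axes at that moment; what a row does not reach only later rows make up. A row lasts 1/8 s, in which the tool goes at most 62.5 mm and 10.7 degrees, less where a joint would pass 70% of its speed; a pose out of reach is approached as far as the arm can. A call with a gripper value outside its range is refused whole. "grip" is the finger opening in mm, from 0 to 87.6, set as the call begins (left out, the last holds). The fingers move at their own pace and stop on an object; "squeeze" is the grip in N (left out, the last holds). Time passes only in rows, so rows that repeat a pose let the fingers close. It gives the time, the measured TCP pose, the force, the opening and the grip force at its end, in the units of the state.
- arm.get_state(): the state, without advancing time (a new reading comes with each control period).
- grab_frame(name): name is "scene" or "top" or "wrist"; returns a dict with "img" (384x512x3 uint8, red, green, blue), "vfov" (degrees; the focal length in pixels is half the picture's height over the tangent of half this angle, whatever the lens; pixels are square), "cx", "cy" (the principal point, pixels), "dist_coeffs" ([k1, k2, p1, p2, k3] as OpenCV has them; the pictures are not rectified), "xyz" and "rotation" of the camera in the world. Camera axes: x right, y down, z forward; pixel columns grow to the right and rows downward; lengths in m; the calibration is good to about 2 mm. A picture is of the moment at which its call begins. There is no depth.
- arm.job_done(): hands the job in; it is judged then, once.
The state is a dict: "t": time; "q": joint angles; "qd": joint speeds; "joint_efforts": joint torques, N m; "eef_pos": TCP position; "ee_rot": TCP orientation; "force": force on the tool from outside, world axes, zero at the start; "moment": the same for the moment, N m; "width": finger opening in m; "gripper_force": force on a finger pad.
Only numpy, scipy, OpenCV 4.12 (cv2) and the standard library are available. Lean on these libraries where they do the work, as an engineer would, in place of code of your own. Each camera call takes 0.05 s, during which the arm holds its last target. There are 200 camera calls.

## Working session

There is one attempt and no reset: what is moved stays moved. The work goes in short steps, Python scripts to look and compute and a tool call to move; the robot and the scene stay as the last step left them, time stands still between calls to the robot, and variables do not carry over. Pictures are saved under pics/ and viewed, at most 10 in all, crops included, and the job is handed in when it is done.

Besides the shell and the picture viewer there is one more tool, called after "Call:" as name([rows], argument=value, ...), one row to a line, values as JSON. jog_arm: Moves the arm, as the interface text tells. Its arguments: {"type":"object","properties":{"deltas":{"type":"array"},"grip":{"type":"number"},"squeeze":{"type":"number"}},"required":["deltas"]}

```bash
mkdir -p pics; python3 - <<'E'
from station import arm, grab_frame
import cv2
for n in ("top","scene"):
    f=grab_frame(n); cv2.imwrite(f"pics/{n}0.png",f["img"][:,:,::-1]); print(n,{k:v for k,v in f.items() if k!="img"})
s=arm.get_state();print(s)
E
```

```text
top {'vfov': 48.296722477826805, 'cx': 254.48772542800626, 'cy': 190.9039026140887, 'dist_coeffs': array([0.00311032, 0.        , 0.        , 0.        , 0.        ]), 'xyz': array([0.44281409, 0.12820555, 1.78417635]), 'rotation': array([-3.05454531e+00,  1.32114848e-03, -1.55240751e+00])}
scene {'vfov': 43.421480643545166, 'cx': 248.08893646536885, 'cy': 188.5454545063399, 'dist_coeffs': array([0.04705439, 0.        , 0.        , 0.        , 0.        ]), 'xyz': array([0.09071108, 1.01070769, 1.3848282 ]), 'rotation': array([-2.41753706, -0.01368807, -2.64557023])}
{'t': 0.1, 'q': array([-8.59900310e-01,  3.59302215e-01,  1.11560600e-02, -3.39928236e-04,
       -1.22412534e+00, -2.88112228e-01]), 'qd': array([-1.66313116e-05, -3.69993563e-03,  2.56615254e-03,  1.52734960e-03,
        5.41188742e-04, -1.30242066e-03]), 'joint_efforts': array([-1.90005303e-03, -5.84163702e+01,  2.93752474e+01,  7.01560020e+00,
        1.01840735e-02, -4.66135725e-05]), 'eef_pos': array([ 0.27675775, -0.61516004,  0.2257216 ]), 'ee_rot': array([ 3.14008748e+00, -1.12798046e-04, -2.71892451e+00]), 'force': array([-0.11360901,  0.13113444,  0.31132046]), 'moment': array([ 0.01988655, -0.02634966, -0.01181536]), 'gripper_force': 0.0, 'width': 0.08773173874429582}
```

View pics/top0.png

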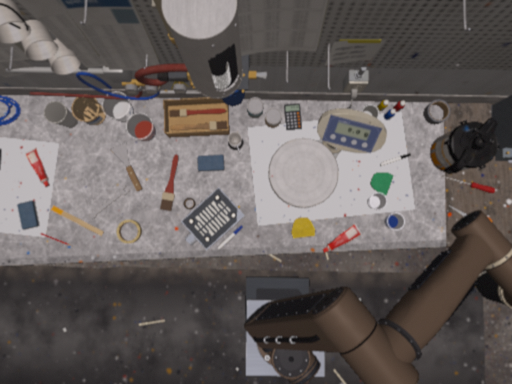

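View pics/scene0.png

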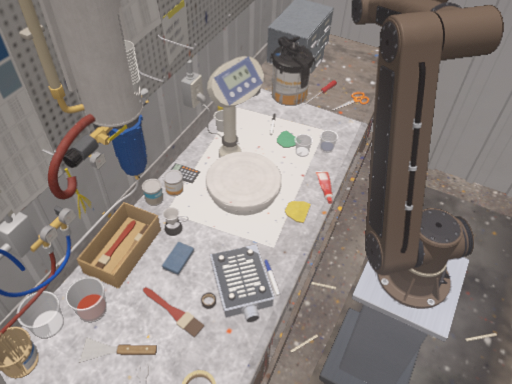

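The top view shows the box at about (212,219). In the scene view it is at about (240,280), with the spigot towards (250,310). I'll enlarge both.

```bash
cat > h.py <<'E'
import numpy as np, cv2
from scipy.spatial.transform import Rotation as R
def K(f):
    h=f["img"].shape[0]; fl=h/2/np.tan(np.radians(f["vfov"])/2)
    return np.array([[fl,0,f["cx"]],[0,fl,f["cy"]],[0,0,1]])
def rays(f,px):
    u=cv2.undistortPoints(np.array(px,float).reshape(-1,1,2),K(f),f["dist_coeffs"])[:,0]
    d=np.c_[u,np.ones(len(u))]@R.from_euler("xyz",f["rotation"]).as_matrix().T
    return np.array(f["xyz"]),d
def plane(f,px,z):
    o,d=rays(f,px); return o+d*((z-o[2])/d[:,2])[:,None]
def tri(views):
    out=[]
    L=[rays(f,p) for f,p in views]
    for i in range(len(L[0][1])):
        A=np.zeros((3,3));b=np.zeros(3)
        for o,d in L:
            v=d[i]/np.linalg.norm(d[i]);P=np.eye(3)-np.outer(v,v);A+=P;b+=P@o
        out.append(np.linalg.solve(A,b))
    return np.array(out)
def proj(f,P):
    M=R.from_euler("xyz",f["rotation"]).as_matrix()
    Rc=M.T; t=-Rc@np.array(f["xyz"])
    return cv2.projectPoints(np.array(P,float).reshape(-1,3),cv2.Rodrigues(Rc)[0],t,K(f),f["dist_coeffs"])[0][:,0]
E
python3 - <<'E'
import cv2,numpy as np
a=cv2.imread("pics/top0.png")[175:265,165:265];b=cv2.imread("pics/scene0.png")[235:335,190:290]
a=cv2.resize(a,(400,360),interpolation=cv2.INTER_CUBIC);b=cv2.resize(b,(400,400),interpolation=cv2.INTER_CUBIC)
o=np.zeros((400,800,3),np.uint8);o[:360,:400]=a;o[:,400:]=b;cv2.imwrite("pics/crop1.png",o)
from station import grab_frame
from h import *
f=grab_frame("top");print(plane(f,[[212,219],[212,205],[302,228],[340,238],[360,132]],0.065))
E
```

```text
[[ 0.47667292  0.30138059  0.065     ]
 [ 0.53280501  0.30289906  0.065     ]
 [ 0.44737601 -0.05945422  0.065     ]
 [ 0.41042928 -0.21134304  0.065     ]
 [ 0.84161425 -0.29235696  0.065     ]]
```

View pics/crop1.png

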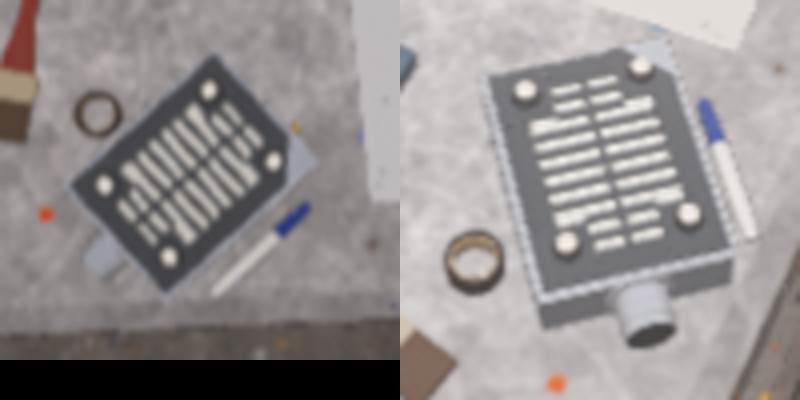

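Crop (4x): in the top half, clipped is at (273,160), across (104,184), spigot (169,257) and plain (208,90). In the scene half, they are at (641,66), (566,243), (688,213) and (525,91). The spigot points to the lower left in the top view.

```bash
cat >> h.py <<'E'
B=np.array([[-70,48],[70,-48],[70,48],[-70,-48]])/1000.
def blob(img,p,r,th=None):
    x,y=np.round(p).astype(int); x0,y0=x-r,y-r
    g=img[y0:y+r+1,x0:x+r+1].min(axis=2).astype(float)
    yy,xx=np.mgrid[-r:r+1,-r:r+1]; m=(xx**2+yy**2<=r*r+1)
    lo=np.percentile(g[m],20); w=np.clip(g-lo-0.35*(g[m].max()-lo),0,None)*m
    return np.array([x0+((xx+r)*w).sum()/w.sum(), y0+((yy+r)*w).sum()/w.sum()])
def boxfit(P):
    c=P[:,:2].mean(0);a=B-B.mean(0);q=P[:,:2]-c
    yaw=np.arctan2((a[:,0]*q[:,1]-a[:,1]*q[:,0]).sum(),(a*q).sum())
    Rm=np.array([[np.cos(yaw),-np.sin(yaw)],[np.sin(yaw),np.cos(yaw)]])
    return c,yaw,c+B@Rm.T,np.linalg.norm(q-a@Rm.T,axis=1)*1000
E
python3 - <<'E'
from station import arm,grab_frame
from h import *
np.set_printoptions(precision=4,suppress=True)
t=(np.array([[273,160],[104,184],[169,257],[208,90]])+.5)/4-.5+[165,175]
s=(np.array([[241,66],[166,243],[288,213],[125,91]])+.5)/4-.5+[190,235]
ft,fs=grab_frame("top"),grab_frame("scene")
t2=np.array([blob(ft["img"],p,3) for p in t]);s2=np.array([blob(fs["img"],p,4) for p in s])
print(t2-t,s2-s)
P=tri([(ft,t2),(fs,s2)]);print(P)
for Q in (P,plane(ft,t2,.079),plane(fs,s2,.079)): print(boxfit(Q))
E
```

```text
[[ 0.132   0.2323]
 [ 0.1183  0.1877]
 [-0.0346 -0.1697]
 [ 0.2249 -0.0693]] [[ 0.512  -1.4003]
 [-0.0239 -0.6115]
 [ 0.1935 -0.1483]
 [ 0.0234 -0.5751]]
[[0.4932 0.2164 0.0784]
 [0.4676 0.3851 0.0729]
 [0.3975 0.3188 0.0727]
 [0.5641 0.2832 0.0738]]
(array([0.4806, 0.3009]), np.float64(2.326421997820421), array([[0.4937, 0.217 ],
       [0.4675, 0.3847],
       [0.3977, 0.3189],
       [0.5635, 0.2828]]), array([0.7696, 0.3473, 0.2207, 0.6907]))
(array([0.4811, 0.3006]), np.float64(2.3304910853394145), array([[0.4945, 0.2168],
       [0.4677, 0.3844],
       [0.3981, 0.3183],
       [0.5641, 0.2829]]), array([0.1613, 0.1778, 0.1093, 0.0983]))
(array([0.4787, 0.303 ]), np.float64(2.3252791896764973), array([[0.4916, 0.2191],
       [0.4657, 0.3869],
       [0.3958, 0.3211],
       [0.5616, 0.2849]]), array([2.8699, 1.0193, 0.8057, 1.1109]))
```

Call:
jog_arm([
  [[-0.4,0.4,-0.1,0],[-1.2,1.2,-0.3,0],[-2.0,2.0,-0.5,0],[-2.8,2.8,-0.7,0],[-3.6,3.6,-0.9,0],[-4.4,4.5,-0.9,0],[-5.2,5.3,-0.9,0],[-5.8,5.9,-0.9,0]],
], grip=0, squeeze=20)

```text
t: 1.25
eef_pos: [0.4392, -0.1751, 0.2809]
ee_rot: [-3.141, 0.001, -2.719]
force: [0.6, -1.6, -0.5]
width: 0.0131
gripper_force: 0.0
```

Call:
jog_arm([
  [[-0.3,0.7,0,0],[-0.6,1.5,-0.1,0],[-1.0,2.3,-0.2,0],[-1.4,3.1,-0.3,0],[-1.8,4.0,-0.3,0],[-2.2,4.9,-0.3,0],[-2.5,5.6,-0.3,0],[-2.5,5.6,-0.3,0]],
])

```text
t: 2.25
eef_pos: [0.4376, 0.1935, 0.2979]
ee_rot: [-3.142, -0.001, -2.715]
force: [0.4, 0.6, -0.2]
width: 0.0005
gripper_force: 0.0
```

Call:
jog_arm([
  [[0,0,0,0],[0,0,0,0]],
])

```text
t: 2.5
eef_pos: [0.4379, 0.19, 0.2985]
ee_rot: [3.142, 0.0, -2.72]
force: [-0.7, 0.2, 0.0]
width: 0.0001
gripper_force: 0.0
```

```bash
python3 - <<'E'
from station import arm,grab_frame
from h import *
f=grab_frame("wrist"); cv2.imwrite("pics/w1.png",f["img"][:,:,::-1]); s=arm.get_state()
print(s["eef_pos"],s["ee_rot"],s["q"],f["xyz"],f["rotation"],s["force"],s["width"])
c=np.array([.481,.3008]);y=2.33;Rm=np.array([[np.cos(y),-np.sin(y)],[np.sin(y),np.cos(y)]])
print(proj(f,np.c_[c+B@Rm.T,[.079]*4]))
E
```

```text
[0.43798036 0.1899918  0.29858007] [ 3.14148923e+00  4.09730327e-04 -2.72005595e+00] [ 8.22773885e-01 -1.62397077e-02 -2.86363646e-01  6.72582570e-05
 -1.30025481e+00 -1.97205145e+00] [0.37134111 0.16043416 0.4557743 ] [2.86673366e+00 1.20214669e-04 1.99210081e+00] [-0.88796184  0.08575346  0.25001802] 0.0003211997471007975
[[258.55906921 216.4150619 ]
 [392.29528108 250.29947004]
 [373.469182   178.26258833]
 [283.77101853 284.23951522]]
```

View pics/w1.png

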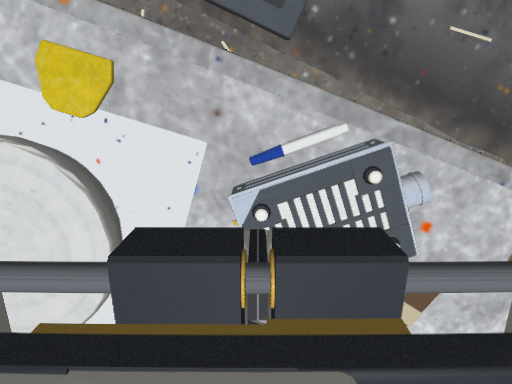

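The wrist view shows the clipped head at about (261,214) and the spigot head at (374,177). The predictions were (259,216) and (373,178). The other two are hidden by the gripper, so I'll shift it.

Call:
jog_arm([
  [[-0.6,0.4,0,0],[-1.2,0.8,0,0],[-1.8,1.2,0,0],[-1.8,1.2,0,0],[-1.8,1.2,0,0]],
])

```text
t: 3.18
eef_pos: [0.5069, 0.3001, 0.2981]
ee_rot: [-3.141, -0.001, -2.72]
force: [-0.9, -0.8, -0.5]
width: 0.0003
gripper_force: 0.0
```

```bash
python3 - <<'E'
from station import arm,grab_frame
from h import *
f=grab_frame("wrist"); cv2.imwrite("pics/w2.png",f["img"][:,:,::-1]); s=arm.get_state()
np.savez("w2.npz",**f)
print(s["eef_pos"],s["ee_rot"],s["force"])
c=np.array([.481,.3008]);y=2.33;Rm=np.array([[np.cos(y),-np.sin(y)],[np.sin(y),np.cos(y)]])
print(proj(f,np.c_[c+B@Rm.T,[.079]*4]))
E
```

```text
[0.50679152 0.29986556 0.29849127] [-3.14152464e+00 -9.39041899e-05 -2.71977304e+00] [ 0.17394728 -0.33578908  0.20748755]
[[193.00560054 123.85481457]
 [339.66265954 163.52570065]
 [315.16584472  79.52146275]
 [224.1232074  202.63107563]]
```

View pics/w2.png

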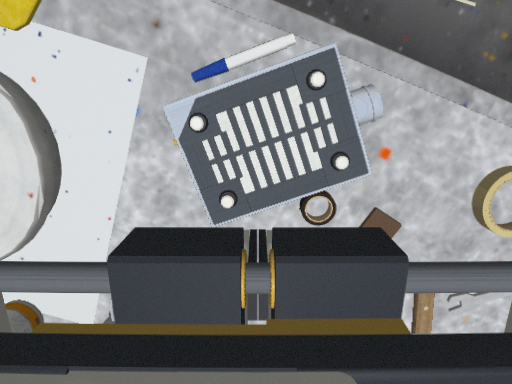

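All four heads are visible: clipped (198,123), across (342,162), spigot (318,79) and plain (228,201). These are 2 to 5 px right of the predictions.

```bash
python3 - <<'E'
from station import arm,grab_frame
from h import *
np.set_printoptions(precision=4,suppress=True)
f=dict(np.load("w2.npz")); ft=grab_frame("top")
def hc(im,p):
    p=blob(im,p,11); return blob(im,p,9)
w=np.array([hc(f["img"],p) for p in [[198,123],[342,162],[318,79],[228,201]]]);print(w)
t=(np.array([[273,160],[104,184],[169,257],[208,90]])+.5)/4-.5+[165,175]
t2=np.array([blob(ft["img"],p,3) for p in t])
fs=grab_frame("scene");s=(np.array([[241,66],[166,243],[288,213],[125,91]])+.5)/4-.5+[190,235]
s2=np.array([blob(fs["img"],p,4) for p in s])
for P in (tri([(ft,t2),(f,w)]),tri([(fs,s2),(f,w)])): print(P[:,2],boxfit(P))
for z in(.075,.079): print(boxfit(plane(f,w,z)))
E
```

```text
[[196.1793 122.8122]
 [341.7136 162.218 ]
 [317.3154  78.8572]
 [226.8351 201.4542]]
[0.0616 0.0625 0.1018 0.0881] (array([0.4813, 0.303 ]), np.float64(2.3329567628782066), array([[0.4949, 0.2192],
       [0.4677, 0.3867],
       [0.3982, 0.3204],
       [0.5643, 0.2855]]), array([1.6065, 5.2715, 3.9939, 5.7799]))
[0.0855 0.0769 0.0765 0.078 ] (array([0.4786, 0.3033]), np.float64(2.324889620339347), array([[0.4915, 0.2194],
       [0.4656, 0.3872],
       [0.3957, 0.3215],
       [0.5615, 0.2852]]), array([1.4784, 0.4771, 0.9732, 0.5051]))
(array([0.4792, 0.3032]), np.float64(2.331032632006056), array([[0.4926, 0.2194],
       [0.4657, 0.387 ],
       [0.3962, 0.3209],
       [0.5622, 0.2856]]), array([0.2728, 0.2635, 0.1715, 0.466 ]))
(array([0.4788, 0.3029]), np.float64(2.331032632006056), array([[0.4922, 0.2191],
       [0.4653, 0.3867],
       [0.3957, 0.3205],
       [0.5618, 0.2852]]), array([0.7576, 0.6451, 0.7364, 0.4465]))
```

Call:
jog_arm([
  [[0.4,-0.6,0.4,0],[0.77,-1.14,1.0,0],[0.77,-1.14,1.7,0],[0.77,-1.14,2.3,0],[0.77,-1.14,2.8,0],[0.77,-1.14,3.2,0],[0.77,-1.14,3.35,0],[0.77,-1.14,3.35,0]],
])

```text
t: 4.32
eef_pos: [0.4928, 0.2193, 0.0977]
ee_rot: [-3.141, 0.0, -2.719]
force: [0.5, 0.2, -0.1]
width: 0.0005
gripper_force: 0.0
```

Call:
jog_arm([
  [[0,0,0,0],[0,0,0,0]],
])

```text
t: 4.58
eef_pos: [0.4932, 0.22, 0.0984]
ee_rot: [3.141, 0.002, -2.719]
force: [-0.8, 0.5, -0.3]
width: 0.0002
gripper_force: 0.0
```

```bash
python3 - <<'E'
from station import arm,grab_frame
import cv2,numpy as np
s=arm.get_state();print(s["eef_pos"],s["force"])
a=grab_frame("scene")["img"][:,:,::-1][235:335,190:290]; b=grab_frame("wrist")["img"][:,:,::-1][60:260,160:360]
cv2.imwrite("pics/c2.png",np.hstack([cv2.resize(a,(400,400),interpolation=2),cv2.resize(b,(400,400))]))
E
```

```text
[0.49324287 0.21997743 0.09837948] [-0.84869966  0.51583042 -0.32723394]
```

View pics/c2.png

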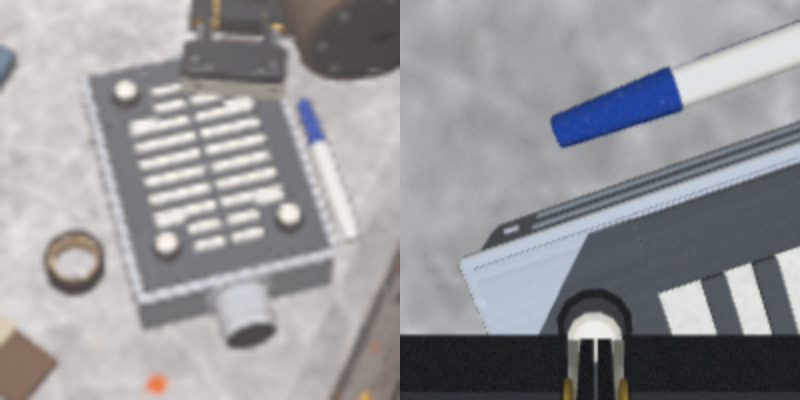

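The fingertips are centred over the clipped-corner head. I'll press slowly.

Call:
jog_arm([
  [[0,0,0.12,0],[0,0,0.25,0],[0,0,0.28,0],[0,0,0.31,0],[0,0,0.34,0],[0,0,0.36,0],[0,0,0.38,0],[0,0,0.38,0]],
])

```text
t: 5.68
eef_pos: [0.4926, 0.2194, 0.0745]
ee_rot: [-3.141, -0.0, -2.719]
force: [-2.1, -0.8, 3.6]
width: 0.0003
gripper_force: 1.5
```

Call:
jog_arm([
  [[0,0,0.015,0],[0,0,0.03,0],[0,0,0.03,0]],
])

```text
t: 6.05
eef_pos: [0.4928, 0.2195, 0.0726]
ee_rot: [3.142, -0.0, -2.719]
force: [-1.5, -0.8, 2.0]
width: 0.0008
gripper_force: 1.0
```

Call:
jog_arm([
  [[0,0,0.01,0],[0,0,0.01,0]],
])

```text
t: 6.3
eef_pos: [0.4928, 0.2196, 0.0724]
ee_rot: [-3.142, 0.0, -2.719]
force: [-2.6, -2.0, 4.8]
width: 0.0004
gripper_force: 2.7
```

Call:
jog_arm([
  [[0,0,0.01,0],[0,0,0.01,0]],
])

```text
t: 6.55
eef_pos: [0.4929, 0.2196, 0.0722]
ee_rot: [-3.142, 0.0, -2.718]
force: [-3.8, -2.1, 9.0]
width: 0.0003
gripper_force: 5.0
```

Call:
jog_arm([
  [[0,0,0.01,0],[0,0,0.01,0]],
])

```text
t: 6.8
eef_pos: [0.493, 0.2196, 0.0721]
ee_rot: [-3.141, 0.001, -2.718]
force: [-6.2, -2.6, 15.4]
width: 0.0005
gripper_force: 7.4
```

The rivet is home, with a hard stop at z 0.072. I'll lift and go to the one diagonally across.

Call:
jog_arm([
  [[0,0,-0.2,0],[0,0,-0.5,0],[-0.2,0.6,-0.6,0],[-0.35,1.3,-0.6,0],[-0.55,2.0,-0.6,0],[-0.73,2.72,-0.6,0],[-0.73,2.72,-0.5,0],[-0.73,2.72,-0.4,0]],
])

```text
t: 7.8
eef_pos: [0.4656, 0.3866, 0.0946]
ee_rot: [3.141, -0.0, -2.718]
force: [0.0, -1.7, -0.0]
width: 0.0002
gripper_force: 0.0
```

Call:
jog_arm([
  [[0,0,0,0],[0,0,0,0]],
])

```text
t: 8.05
eef_pos: [0.4661, 0.3857, 0.0952]
ee_rot: [3.142, 0.0, -2.72]
force: [0.3, 0.1, -1.0]
width: 0.0004
gripper_force: 0.0
```

```bash
python3 - <<'E'
from station import arm,grab_frame
import cv2,numpy as np
s=arm.get_state();print(s["eef_pos"],s["force"])
a=grab_frame("scene")["img"][:,:,::-1][235:335,190:290]; b=grab_frame("wrist")["img"][:,:,::-1][60:260,160:360]
cv2.imwrite("pics/c3.png",np.hstack([cv2.resize(a,(400,400),interpolation=2),cv2.resize(b,(400,400))]))
E
```

```text
[0.46611865 0.38573302 0.09521191] [ 0.26307104  0.05222577 -0.998036  ]
```

View pics/c3.png

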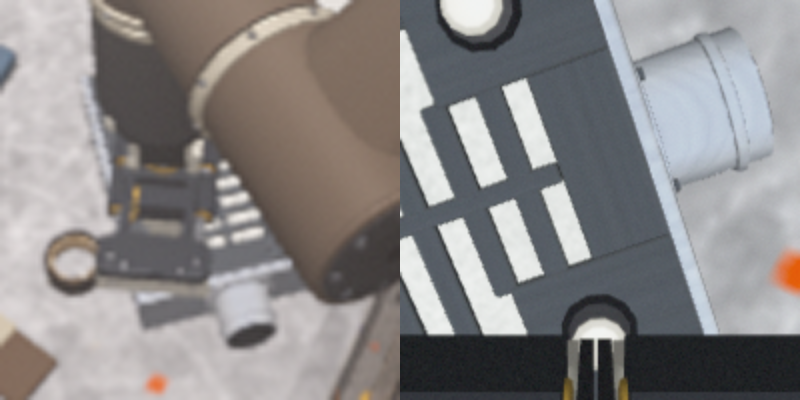

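The fingertips are aligned over the across head. The spigot is on the right and the clipped corner is behind. Pressing now.

Call:
jog_arm([
  [[0,0,0.1,0],[0,0,0.2,0],[0,0,0.23,0],[0,0,0.26,0],[0,0,0.29,0],[0,0,0.31,0],[0,0,0.33,0],[0,0,0.33,0]],
])

```text
t: 9.15
eef_pos: [0.4658, 0.3864, 0.0752]
ee_rot: [3.142, 0.0, -2.719]
force: [-0.3, 0.3, 3.6]
width: 0.0005
gripper_force: 1.6
```

Call:
jog_arm([
  [[0,0,0.015,0],[0,0,0.025,0],[0,0,0.025,0]],
])

```text
t: 9.52
eef_pos: [0.4658, 0.3864, 0.0736]
ee_rot: [3.142, -0.0, -2.719]
force: [0.3, -0.9, 4.2]
width: 0.0006
gripper_force: 1.6
```

Call:
jog_arm([
  [[0,0,0.01,0],[0,0,0.01,0]],
])

```text
t: 9.78
eef_pos: [0.4658, 0.3864, 0.073]
ee_rot: [3.142, 0.0, -2.719]
force: [-0.8, -0.7, 4.0]
width: 0.0006
gripper_force: 1.6
```

Call:
jog_arm([
  [[0,0,0.01,0],[0,0,0.01,0]],
])

```text
t: 10.02
eef_pos: [0.4658, 0.3864, 0.0725]
ee_rot: [3.142, 0.0, -2.719]
force: [-1.1, -1.0, 2.8]
width: 0.0003
gripper_force: 1.8
```

Call:
jog_arm([
  [[0,0,0.01,0],[0,0,0.01,0]],
])

```text
t: 10.28
eef_pos: [0.4658, 0.3864, 0.0723]
ee_rot: [3.142, 0.0, -2.719]
force: [-1.8, -0.6, 7.6]
width: 0.0005
gripper_force: 3.7
```

Call:
jog_arm([
  [[0,0,0.01,0],[0,0,0.01,0]],
])

```text
t: 10.52
eef_pos: [0.4659, 0.3865, 0.0722]
ee_rot: [3.142, 0.001, -2.718]
force: [-3.9, -1.6, 11.2]
width: 0.0005
gripper_force: 5.7
```

Home. Next is the spigot-end rivet.

Call:
jog_arm([
  [[0,0,-0.2,0],[0,0,-0.5,0],[0.4,-0.15,-0.6,0],[0.9,-0.3,-0.6,0],[1.3,-0.45,-0.6,0],[1.51,-0.53,-0.6,0],[1.51,-0.53,-0.5,0],[1.51,-0.53,-0.4,0]],
])

```text
t: 11.52
eef_pos: [0.3968, 0.321, 0.095]
ee_rot: [3.141, 0.001, -2.719]
force: [0.3, -1.1, 0.3]
width: 0.0005
gripper_force: 0.0
```

Call:
jog_arm([
  [[0,0,0,0],[0,0,0,0]],
])

```text
t: 11.78
eef_pos: [0.3965, 0.3204, 0.0949]
ee_rot: [-3.141, -0.001, -2.719]
force: [-0.6, -0.8, -0.4]
width: 0.0004
gripper_force: 0.0
```

```bash
python3 - <<'E'
from station import arm,grab_frame
import cv2,numpy as np
s=arm.get_state();print(s["eef_pos"],s["force"])
a=grab_frame("scene")["img"][:,:,::-1][235:335,190:290]; b=grab_frame("wrist")["img"][:,:,::-1][60:260,160:360]
cv2.imwrite("pics/c4.png",np.hstack([cv2.resize(a,(400,400),interpolation=2),cv2.resize(b,(400,400))]))
E
```

```text
[0.39645616 0.32040609 0.09490058] [-0.64678099 -0.75073016 -0.35612545]
```

View pics/c4.png

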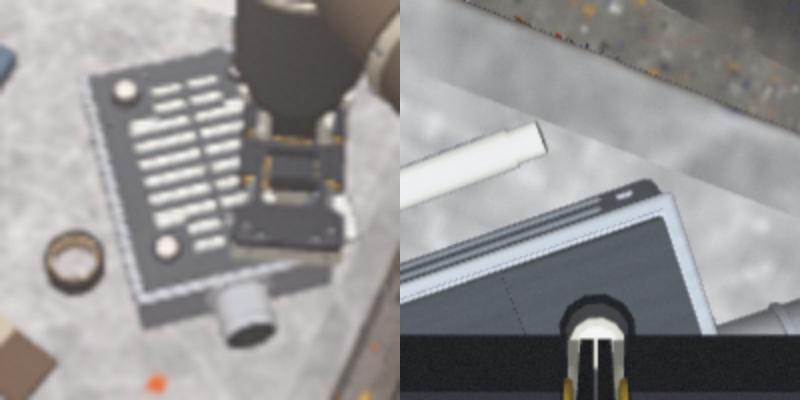

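The fingertips are aligned over the spigot-end head, and the box hasn't moved in the scene view.

Call:
jog_arm([
  [[0,0,0.1,0],[0,0,0.2,0],[0,0,0.23,0],[0,0,0.26,0],[0,0,0.29,0],[0,0,0.31,0],[0,0,0.33,0],[0,0,0.33,0]],
])

```text
t: 12.88
eef_pos: [0.3962, 0.3202, 0.0755]
ee_rot: [3.142, 0.0, -2.719]
force: [-0.0, -0.6, 3.1]
width: -0.0001
gripper_force: 1.5
```

Call:
jog_arm([
  [[0,0,0.015,0],[0,0,0.03,0],[0,0,0.03,0]],
])

```text
t: 13.25
eef_pos: [0.3962, 0.3203, 0.0736]
ee_rot: [3.142, 0.0, -2.719]
force: [-1.3, -0.2, 3.1]
width: 0.0006
gripper_force: 1.4
```

Call:
jog_arm([
  [[0,0,0.01,0],[0,0,0.01,0]],
])

```text
t: 13.5
eef_pos: [0.3962, 0.3202, 0.073]
ee_rot: [3.142, 0.0, -2.719]
force: [-0.5, 0.3, 3.5]
width: 0.0004
gripper_force: 1.5
```

Call:
jog_arm([
  [[0,0,0.01,0],[0,0,0.01,0]],
])

```text
t: 13.75
eef_pos: [0.3962, 0.3202, 0.0724]
ee_rot: [3.142, 0.0, -2.719]
force: [0.3, -0.5, 3.2]
width: 0.0005
gripper_force: 1.6
```

Call:
jog_arm([
  [[0,0,0.01,0],[0,0,0.01,0]],
])

```text
t: 14.0
eef_pos: [0.3963, 0.3203, 0.0723]
ee_rot: [3.142, 0.0, -2.719]
force: [-2.0, -1.2, 7.8]
width: 0.0003
gripper_force: 4.0
```

Call:
jog_arm([
  [[0,0,0.01,0],[0,0,0.01,0]],
])

```text
t: 14.25
eef_pos: [0.3963, 0.3203, 0.0721]
ee_rot: [3.142, 0.001, -2.718]
force: [-2.7, -2.2, 13.2]
width: 0.0005
gripper_force: 6.6
```

Home. Last is the plain rivet.

Call:
jog_arm([
  [[0,0,-0.2,0],[0,0,-0.5,0],[-0.6,-0.45,-0.6,0],[-1.2,-0.9,-0.6,0],[-1.8,-1.3,-0.6,0],[-2.28,-1.67,-0.6,0],[-2.28,-1.67,-0.5,0],[-2.28,-1.67,-0.4,0]],
])

```text
t: 15.25
eef_pos: [0.5614, 0.2846, 0.0946]
ee_rot: [3.142, -0.001, -2.72]
force: [-1.2, -0.8, 0.3]
width: 0.0007
gripper_force: 0.0
```

Call:
jog_arm([
  [[0,0,0,0],[0,0,0,0]],
])

```text
t: 15.5
eef_pos: [0.5614, 0.2854, 0.0956]
ee_rot: [3.142, 0.0, -2.718]
force: [-0.1, -0.3, -0.0]
width: 0.0005
gripper_force: 0.0
```

```bash
python3 - <<'E'
from station import arm,grab_frame
import cv2,numpy as np
s=arm.get_state();print(s["eef_pos"],s["force"])
a=grab_frame("scene")["img"][:,:,::-1][235:335,190:290]; b=grab_frame("wrist")["img"][:,:,::-1][60:260,160:360]
cv2.imwrite("pics/c5.png",np.hstack([cv2.resize(a,(400,400),interpolation=2),cv2.resize(b,(400,400))]))
E
```

```text
[0.56144877 0.28539891 0.0956236 ] [-0.08719049 -0.27523488 -0.02529441]
```

View pics/c5.png

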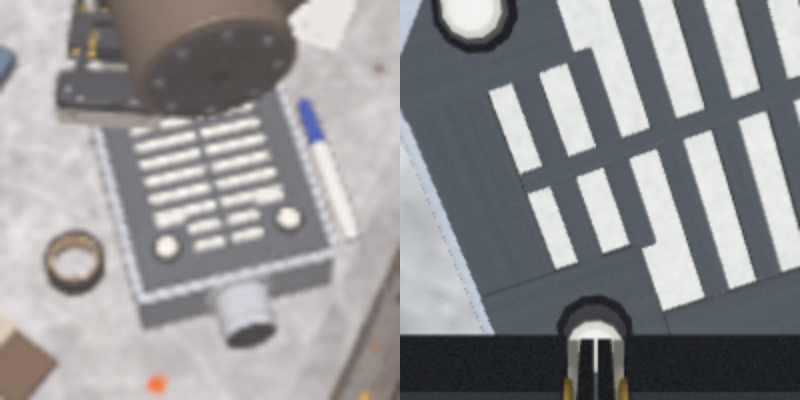

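The fingertips are aligned over the last head.

Call:
jog_arm([
  [[0,0,0.1,0],[0,0,0.2,0],[0,0,0.23,0],[0,0,0.26,0],[0,0,0.29,0],[0,0,0.31,0],[0,0,0.33,0],[0,0,0.33,0]],
])

```text
t: 16.6
eef_pos: [0.562, 0.2848, 0.0753]
ee_rot: [-3.142, -0.0, -2.719]
force: [-2.1, -0.9, 2.4]
width: 0.0007
gripper_force: 1.4
```

Call:
jog_arm([
  [[0,0,0.015,0],[0,0,0.03,0],[0,0,0.03,0]],
])

```text
t: 16.98
eef_pos: [0.562, 0.2849, 0.0735]
ee_rot: [-3.142, -0.0, -2.719]
force: [-2.2, -0.3, 3.0]
width: 0.0006
gripper_force: 1.3
```

Call:
jog_arm([
  [[0,0,0.01,0],[0,0,0.01,0]],
])

```text
t: 17.23
eef_pos: [0.5621, 0.2849, 0.073]
ee_rot: [-3.142, 0.0, -2.719]
force: [-1.3, -2.0, 3.4]
width: 0.0005
gripper_force: 1.6
```

Call:
jog_arm([
  [[0,0,0.01,0],[0,0,0.01,0]],
])

```text
t: 17.48
eef_pos: [0.5621, 0.285, 0.0725]
ee_rot: [3.142, 0.0, -2.719]
force: [-1.0, -1.9, 4.3]
width: 0.0007
gripper_force: 1.8
```

Call:
jog_arm([
  [[0,0,0.01,0],[0,0,0.01,0]],
])

```text
t: 17.73
eef_pos: [0.5621, 0.285, 0.0723]
ee_rot: [-3.142, 0.0, -2.719]
force: [-2.8, -2.4, 6.7]
width: 0.0003
gripper_force: 3.6
```

Call:
jog_arm([
  [[0,0,0.01,0],[0,0,0.01,0]],
])

```text
t: 17.98
eef_pos: [0.5622, 0.285, 0.0722]
ee_rot: [-3.141, 0.001, -2.718]
force: [-5.0, -2.1, 10.6]
width: 0.0005
gripper_force: 5.4
```

Home. I'll lift clear to the earlier viewpoint and check.

Call:
jog_arm([
  [[0,0,-0.2,0],[0,0,-0.7,0],[0.2,0.1,-1.4,0],[0.4,0.3,-2.2,0],[0.6,0.5,-3.0,0],[0.73,0.6,-3.6,0],[0.73,0.6,-3.75,0],[0.73,0.6,-3.75,0]],
])

```text
t: 18.98
eef_pos: [0.5075, 0.3002, 0.2966]
ee_rot: [3.141, 0.001, -2.719]
force: [0.3, 0.7, 0.0]
width: 0.0005
gripper_force: 0.0
```

Call:
jog_arm([
  [[0,0,0,0],[0,0,0,0],[0,0,0,0]],
])

```text
t: 19.35
eef_pos: [0.5073, 0.2996, 0.2954]
ee_rot: [-3.141, -0.001, -2.719]
force: [-0.2, -1.1, -0.9]
width: 0.0004
gripper_force: 0.0
```

```bash
python3 - <<'E'
from station import arm,grab_frame
from h import *
np.set_printoptions(precision=4,suppress=True)
f=grab_frame("wrist"); f0=dict(np.load("w2.npz"))
cv2.imwrite("pics/w3.png",np.hstack([f0["img"][30:240,150:400],f["img"][30:240,150:400]])[:,:,::-1])
s=arm.get_state();print(s["eef_pos"],s["force"])
px=[[196,123],[342,162],[317,79],[227,201]]
w=[blob(f["img"],blob(f["img"],p,11),9) for p in px]
print(w,boxfit(plane(f,w,.072)))
E
```

```text
[0.5074 0.2996 0.2956] [-0.5672  0.268   0.8748]
[array([197.3587, 122.5265]), array([341.4024, 161.5856]), array([317.3377,  79.0623]), array([227.6893, 200.0407])] (array([0.4787, 0.3029]), np.float64(2.3306510327921925), array([[0.4921, 0.2191],
       [0.4653, 0.3867],
       [0.3957, 0.3206],
       [0.5617, 0.2852]]), array([0.645 , 0.5845, 0.735 , 0.6933]))
```

View pics/w3.png

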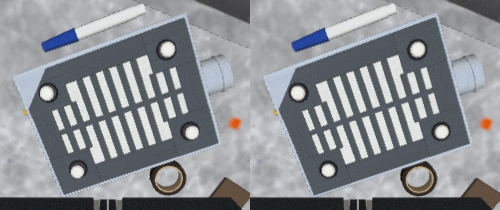

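The before and after views match in box pose, marker and tape roll, so nothing shifted. All four rivets are at their stops and the arm is clear.

```bash
python3 -c "
from station import arm
print(arm.job_done())"
```

```text
the job is handed in; nothing more can be done
None
```

I pressed all four rivets home in the order asked (clipped, across, spigot, plain), each to its stop at about 72 mm with at most about 15 N; the box did not move, and the job is handed in.

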